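Swing the guide bar of a pouch-squaring jig into line

ROBOT

A 6-joint arm with a two-finger parallel gripper is mounted at the origin on a cart in front of the work surface, level with it; the furniture and walls round the work are solid. World frame = base frame: x ahead of the robot, y to its left, z up, the work surface at z = 0. Lengths are in m, angles in rad, forces in N, time in s.
With the tool pointing down it reaches from about 0.375 to 0.9 m from the base axis. Payload 3.1 kg.
Tool frame: the origin (TCP) lies on the centre line of the jaws, within the pads' length; the fingertips stand 25 mm ahead of it and the grasp point (between the pads) lies 6 mm ahead of it; x points along the fingers, y is the direction in which the jaws open and shut, and the axes are right-handed (so a half turn about x gives the same grasp; the last joint's range is limited). The gripper opens to 87 mm and grips with 3 to 60 N. Pads are 19 mm wide; open, the fingers measure 117 mm over their backs; the gripper's body (75 mm by 190 mm) begins 51 mm behind the grasp point.
Start: joints at [1.075, 0.527, 1.433, -0, 1.181, -0.178], TCP at [0.195, 0.594, 0.248] pointing down, gripper open.
Joint ranges: [-3.08, 3.08], [-0.75, 2.2], [0.22, 2.44], [-1.43, 4.57], [0, 2.65], [-2.85, 2.85]. Speed limits (rad/s): [2.79, 2.79, 3.14, 3.14, 3.14, 3.14].

INTERFACE

Orientations are given as a unit quaternion [x, y, z, w].
In Python, from rig import robot gives the robot as it stands. The module is installed in compiled form; this text tells all that it offers.
- The arm moves only by the tool move_arm, never from a script. Its argument "commands" is a list of rows, each a list of 5 numbers: the gripper's target within -1 to 1 (shut at 1, half-way at 0, fully open at -1), then the shift along the tool's x, y, z in mm, then the turn about the tool's x in degrees. A call has 1 to 8 rows; each row is the pose to reach, as a shift and turn from the pose commanded when the call began, along the tool's axes at that moment; what a row does not reach only later rows make up. A row lasts 1/12 s, in which the tool goes at most 41.7 mm and 7.16 degrees, less where a joint would pass 70% of its speed; a pose out of reach is approached as far as the arm can. A call with a gripper value outside its range is refused whole. The fingers move at their own pace and stop on an object; "newtons" is the grip in N (left out, the last holds). Time passes only in rows, so rows that repeat a pose let the fingers close. It gives the time, the measured TCP pose, the force and the opening at its end, in the units of the state.
- robot.get_obs(): the state, without advancing time (a new reading comes with each control period).
- robot.camera(name): name is "scene" or "top" or "wrist"; returns a dict with "image" (384x512x3 uint8, red, green, blue), "fx", "fy", "cx", "cy" (pixels), "distortion" ([k1, k2, p1, p2, k3] as OpenCV has them; the pictures are not rectified), "xyz" and "rotation" of the camera in the world; the wrist camera has in their place "tool_from_camera" (4x4, takes a point from camera to tool coordinates, whose origin is the TCP and whose axes are the tool frame's). Camera axes: x right, y down, z forward; pixel columns grow to the right and rows downward; lengths in m; the calibration is good to about 2 mm. A picture is of the moment at which its call begins: read the wrist's pose just before it. There is no depth.
- robot.hand_in(): hands the job in, once; it reports no verdict.
Trained networks look in a picture, given as the dict that the camera call returned (one of the last four; its "shot" number tells which), for a name from the list of things; names that differ only in an ending like _2 or _b are one class to them, and where a whole thing is asked for, a point or a joint stands for the part that bears it (a point fixed in the world has none). Each returns a list of dicts, best first, with "p" (0 to 1); they miss things now and then, are a little off and sometimes report something else, mostly with a low value. They report only what shows in the picture. A call takes as long as a camera call.
- robot.regions_of(picture, name): "pixels" (384x512 bool, what is visible of it) and "bbox" ([left, top, right, bottom] in pixels, round what is visible of it).
The state is a dict: "time": time; "q": joint angles; "joint_velocities": joint speeds; "joint_torque": joint torques, N m; "position": TCP position; "tool_rot": TCP orientation; "ft_force": force on the tool from outside, world axes, zero at the start; "moment": the same for the moment, N m; "grip_width": finger opening in m.
Only numpy, scipy, OpenCV 4.12 (cv2) and the standard library are available. Lean on these libraries where they do the work, as an engineer would, in place of code of your own. Each camera call takes 0.05 s, during which the arm holds its last target.

TASK

Fit the loose steel guide bar on the squaring jig: slide its forked end under the headed post until the bottom of the fork bears on the post with the bar still standing slantwise, then, keeping the fork pressed against the post, swing the bar about it until it clicks in under the roller catch and lies flat and flush along the fence, and let go. Work gently, since the post and fence bend if leaned on hard, and leave the thermometer, the tub and the marker beside the jig where they are.

Things in the scene. Friction and masses are not known exactly. Their poses are not given: they have to be found in the camera images.
- jig: The squaring jig, fixed on the table: white plastic board 190 x 340 x 8 mm. Origin: centre of its underside, on the table. x across the board, away from the robot; y along the board, to the left; z up. The loose bar's final line, for its middle, is x=+45 mm, parallel to y, with its forked end to +y.
- fence: Steel fence along the jig's y, 190 mm long, 16 mm high above the board. This point: middle of the foot of its straight face, which looks to jig -x, at jig x=+60, y=-45 mm, z=8 mm (board's top). Axes as the jig's. It bends at more than 25 N.
- arch (a point): Steel arch, 28 mm wide in y, that holds the catch. It stands behind the fence and reaches over the bar's line from jig x=+86 to x=+7 mm. This point: underside of its roof above the line, at jig x=+45, y=-88 mm, 56 mm above the table; a spring housing on top reaches 72 mm. The bar can get under it only sideways, from -x.
- post_mount: Dark slot in the board, 46 mm along y. Origin: its middle, at the board's top (jig x=+45, y=+115, z=8 mm); axes as the jig's. The upright steel post in it is 14 mm in diameter, its head 30 mm, 21.5 to 28.5 mm above the board. The post is clamped, unmoving, somewhere from -10 to +10 mm along y from here: the setting is not measured, feel it. It bends at more than 25 N.
- catch (a joint): Catch under the arch at jig x=+22.6, y=-88 mm: steel roller 20 mm in diameter, axis along y, sprung down (0 = down; value in m it is lifted, at most 0.006). At rest its underside is 2.5 mm lower than the bar's top. The bar pushed to +x lifts it (about 5 N sideways at the roller, up to 12 N at the grip) and it drops behind the bar's near side when the bar is flush with the fence.
- bar_grip (a point): Loose steel guide bar, 30 wide, 18 high, 241 mm long, 0.25 to 0.5 kg, flat on the board at the start. This point: middle of its black upright grip tab, 40 mm above the bar's underside; y along the bar to the forked end, x across, z up. The tab is 14 mm thick (x), 60 mm long (y), 18 to 57 mm above the underside; grasp across its thickness. Bar from y=-115 to +126 mm.
- bar_fork (a point): Where the post's axis lies in the bar when the post bears on the flat bottom of the fork: 112 mm from the grip's middle along bar +y, 9 mm above the underside; axes as the bar's. The fork's slot is 20 mm wide, 21 mm deep, open to +y. At the start the bar is slantwise, 0.35 to 0.55 rad off the line, tail nearer the robot, fork some 15 to 75 mm short of the post.
- bar_tail (a point): Middle of the plain tail end of the bar, 115 mm from the grip's middle along the bar's -y, 9 mm above its underside; axes as the bar's.
- thermometer: Bystander: probe thermometer, 32 x 232 x 20 mm, lying in front of the jig (nearer the robot). Origin at its underside.
- tub: Bystander: small round tub, 70 mm across, 45 mm high, to the right of the jig. Origin at its underside.
- marker: Bystander: marker pen, 17 x 140 x 19 mm, lying behind the jig (farther from the robot). Origin at its underside.

How it is judged:
On the way, in this order (a step that is already met when the one before it is completed fails the run):
1. with the bar still slantwise (more than 0.25 rad off the line) and flat on the board, the fork is seated: the bar bears on the post with more than 2 N (contact force between bar and post_mount above 2 N and angle between the y axis of bar_grip and the y axis of jig, either way round above 0.25 rad and horizontal distance between bar_fork and post_mount below 0.0135 m and angle between bar_grip's own z axis and vertical below 0.05 rad and z of bar_grip in the frame of jig below 0.0515 m), for 0.2 s.
2. the bar lies in line along the fence, past the catch, while it still bears on the post with more than 1 N (contact force between bar and post_mount above 1 N and angle between the y axis of bar_grip and the y axis of jig, either way round below 0.03 rad and x of bar_tail in the frame of jig between 0.0415 and 0.0485 m and x of bar_fork in the frame of jig between 0.041 and 0.049 m and horizontal distance between bar_fork and post_mount below 0.0135 m and angle between bar_grip's own z axis and vertical below 0.05 rad and z of bar_grip in the frame of jig below 0.0515 m), for 0.2 s.
At the end, for the whole second after the job is handed in: The bar lies flat on the board and at rest, parallel to the fence within 0.03 rad, its tail within 3.5 mm and its fork within 4 mm of the line, the post still in its fork (fork point within 13.5 mm of the slot's middle) (angle between the y axis of bar_grip and the y axis of jig, either way round below 0.03 rad and x of bar_tail in the frame of jig between 0.0415 and 0.0485 m and x of bar_fork in the frame of jig between 0.041 and 0.049 m and horizontal distance between bar_fork and post_mount below 0.0135 m and angle between bar_grip's own z axis and vertical below 0.05 rad and z of bar_grip in the frame of jig below 0.0515 m and linear speed of bar below 0.01 m/s and angular speed of bar below 0.05 rad/s); the robot touches nothing.
It fails at once if the bar presses on the post with more than 25 N (contact force between bar and post_mount above 25 N).
It fails at once if the bar presses on the fence with more than 25 N (contact force between bar and fence above 25 N).
It fails at once if the thermometer, tub or marker is moved more than 20 mm (distance of any of thermometer, tub, marker from where it was at the start of the episode above 0.02 m).
It also fails if it takes over 42 s, if anything falls off the work surface, if the arm or the gripper's body presses on something with over 40 N, if the wrist force passes 120 N, or if a joint passes its speed limit or range.

## Working session

There is one attempt and no reset: what is moved stays moved. The work goes in short steps, Python scripts to look and compute and a tool call to move; the robot and the scene stay as the last step left them, time stands still between calls to the robot, and variables do not carry over. Pictures are saved under pics/ and viewed, and the job is handed in when it is done.

Besides the shell and the picture viewer there is one more tool, called after "Call:" as name(argument=value, ...) on one line, values as JSON. move_arm: Moves the arm, as the interface text tells. Its arguments: {"type":"object","properties":{"commands":{"type":"array","items":{"type":"array","items":{"type":"number"}}},"newtons":{"type":"number"}},"required":["commands"]}

```bash
mkdir -p pics; cat > h.py <<'E'
import numpy as np, cv2
from rig import robot
from scipy.spatial.transform import Rotation as R
def save(p,n): cv2.imwrite('pics/'+n+'.png',p['image'][:,:,::-1])
def K(p): return np.array([[p['fx'],0,p['cx']],[0,p['fy'],p['cy']],[0,0,1.]])
def rayplane(p,uv,z,Rw=None,t=None):
    Rw=np.array(p['rotation']) if Rw is None else Rw; t=np.array(p['xyz']) if t is None else t
    u=cv2.undistortPoints(np.array(uv,float).reshape(-1,1,2),K(p),np.array(p['distortion'])).reshape(-1,2)
    d=np.c_[u,np.ones(len(u))]@Rw.T
    return t+d*((z-t[2])/d[:,2])[:,None]
def proj(p,X):
    Rw=np.array(p['rotation']); t=np.array(p['xyz'])
    r=cv2.Rodrigues(Rw.T)[0]
    return cv2.projectPoints(np.array(X,float).reshape(-1,1,3),r,-Rw.T@t,K(p),np.array(p['distortion']))[0].reshape(-1,2)
E
python3 - <<'E'
from h import *
o=robot.get_obs(); print(o)
for n in ['scene','top']:
    p=robot.camera(n); save(p,n+'0'); print(n,p['xyz'],np.array(p['rotation']).shape,p['fx'])
    for k in ['jig','bar_grip','fence','post_mount','catch']:
        print(k,[(r['p'],r['bbox']) for r in robot.regions_of(p,k)][:2])
E
```

```text
{'time': 0.0, 'q': array([ 1.07549940e+00,  5.28407333e-01,  1.43389314e+00, -1.53192508e-05,
        1.18137990e+00, -1.78475880e-01]), 'joint_velocities': array([-0.00089429,  0.00010239, -0.00100299,  0.00013781,  0.00143798,
        0.00088141]), 'joint_torque': array([ 8.24344243e-04, -4.40035915e+01, -1.76596177e+01,  6.35028072e-02,
        5.80092939e-02, -1.37900233e-04]), 'position': array([0.19435499, 0.59330762, 0.24661063]), 'tool_rot': array([ 0.11084489,  0.69849249, -0.11224146,  0.69801397]), 'ft_force': array([-0.03513219, -0.00541635, -1.3708321 ]), 'moment': array([-0.00205429,  0.03734426, -0.01393008]), 'grip_width': 0.08702230525700413}
scene [-0.20421107 -0.53450742  0.67147754] (4,) 486.4672989796621
jig [(0.95, [164.4, 170.3, 327.2, 267.2])]
bar_grip [(0.7, [222.9, 188.4, 285.3, 256.7])]
fence [(0.67, [242.9, 187.3, 310.8, 223.0])]
post_mount [(0.59, [210.9, 172.2, 227.2, 187.7])]
catch [(0.56, [276.2, 209.8, 284.1, 219.8])]
top [ 0.35278109 -0.04110403  0.89050428] (4,) 408.5584995795082
jig [(0.9, [163.0, 137.6, 321.0, 225.3])]
bar_grip [(0.79, [210.7, 164.6, 314.5, 218.3])]
fence [(0.79, [219.5, 144.6, 306.9, 156.5]), (0.66, [181.0, 149.0, 192.6, 162.2])]
post_mount [(0.54, [182.2, 150.2, 193.4, 160.5])]
catch [(0.16, [164.2, 137.6, 319.6, 223.5])]
```

```bash
sed -i "s/np.array(p\['rotation'\])/R.from_quat(p['rotation']).as_matrix()/g" h.py
python3 - <<'E'
import cv2
for n in ['scene0','top0']:
    i=cv2.imread(f'pics/{n}.png')[120:320,130:380]; cv2.imwrite(f'pics/{n}c.png',cv2.resize(i,None,fx=3.2,fy=3,interpolation=cv2.INTER_CUBIC) if 0 else cv2.resize(i,(750,600),interpolation=cv2.INTER_CUBIC))
E
```

```text
(no output)
```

View pics/top0c.png

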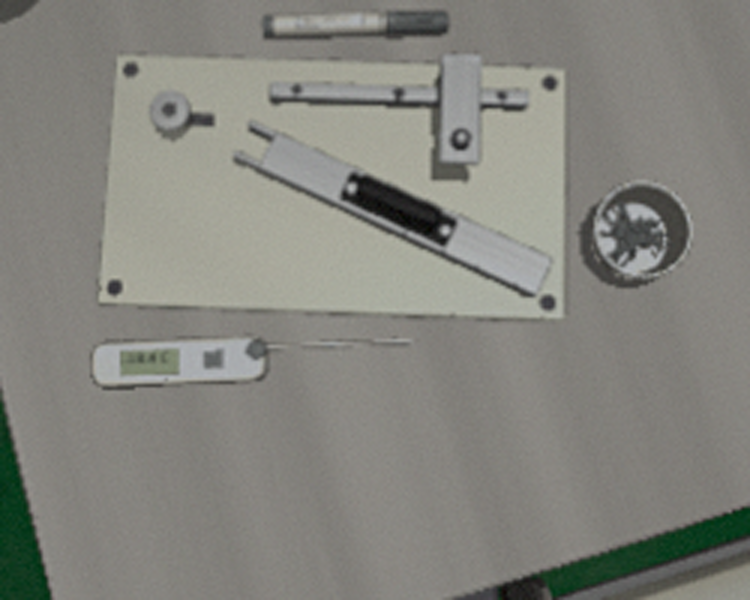

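View pics/scene0c.png

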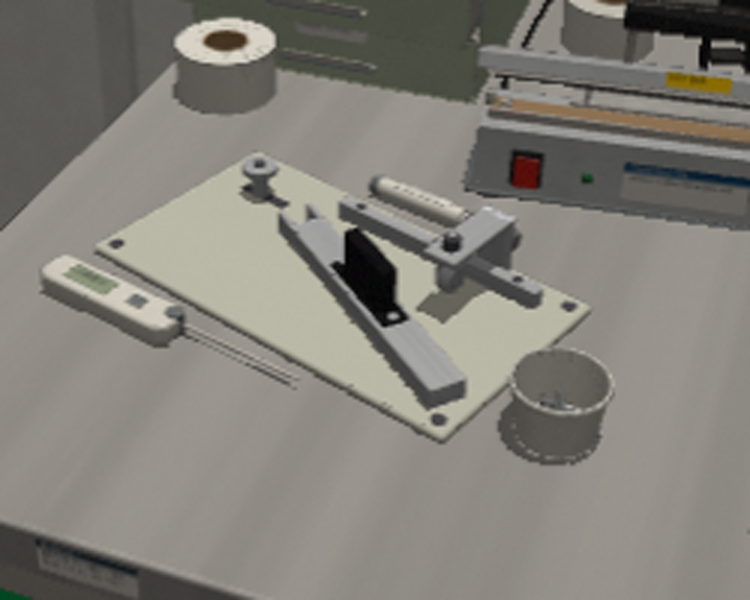

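```bash
cat > fit.py <<'E'
from h import *
from scipy.optimize import least_squares
pt=robot.camera('top'); ps=robot.camera('scene')
def full(l): return np.array(l)/3.+[130,120]-1/3
# jig local corners: +x away, +y left
C=np.array([[.095,.17,.008],[.095,-.17,.008],[-.095,-.17,.008],[-.095,.17,.008]])
T=full([[118,56],[566,70],[565,317],[100,303]]); S=full([[258,152],[590,310],[443,440],[97,247]])
def W(v,X): 
    c,s=np.cos(v[2]),np.sin(v[2]); return np.c_[v[0]+c*X[:,0]-s*X[:,1],v[1]+s*X[:,0]+c*X[:,1],X[:,2]]
f=lambda v:np.r_[(proj(pt,W(v,C))-T).ravel(),(proj(ps,W(v,C))-S).ravel()]
r=least_squares(f,[.5,0,0]); print('jig',r.x,r.fun.round(1)); j=r.x
for a in [[.045,.115,.0365],[.045,-.088,.072],[.06,.05,.024],[.06,-.14,.024]]: print(proj(pt,W(j,np.array([a])))[0]*3-[390,360],proj(ps,W(j,np.array([a])))[0]*3-[390,360])
# head top centre
for n,p,uv in [('t',pt,full([[170,110]])),('s',ps,full([[260,163]]))]:
    w=rayplane(p,uv,.0365)[0]; print('post',w)
# bar: tail top corners, fork tips, z=.026
B=np.array([[-.015,-.115,.026],[.015,-.115,.026],[.015,.126,.026],[-.015,.126,.026]])
Tb=full([[531,293],[552,262],[255,122],[236,157]])
g=lambda v:(proj(pt,W(v,B))-Tb).ravel()
r=least_squares(g,[.5,0,j[2]-.4]); print('bar',r.x,r.fun.round(1),'rel',r.x[2]-j[2])
E
python3 fit.py
```

```text
jig [ 0.5269776  -0.01291453 -0.0635279 ] [ 0.1 -1.   1.5 -1.   1.3  1.5 -0.4  0.5 -0.7 -1.2  1.  -1.4 -0.3 -0.2
 -2.  -1. ]
[179.09247506 108.8214406 ] [262.92153005 164.94950556]
[464.06002159 105.22556253] [469.18194289 221.76741056]
[271.4721315   96.02121249] [335.86639478 199.15744602]
[531.46195304 104.45974375] [534.4081743  293.23270084]
post [0.57928876 0.10631929 0.0365    ]
post [0.58076698 0.10433416 0.0365    ]
bar [ 0.50261364 -0.05634882 -0.47334895] [ 1.9  1.8  0.6 -0.5 -1.4 -1.  -1.2 -0.5] rel -0.40982104403513975
```

```bash
cat >> h.py <<'E'
def goal(pos,yaw):
    """print tool-axis shift mm and turn deg to put TCP at pos with tool y along bar x (yaw)"""
    o=robot.get_obs(); Q=R.from_quat(o['tool_rot']).as_matrix()
    d=Q.T@(np.array(pos)-o['position'])*1000
    bx=np.array([np.cos(yaw),np.sin(yaw),0]); b=Q.T@bx
    a=np.degrees(np.arctan2(b[2],b[1])); a=(a+90)%180-90
    print('Q cols',Q.round(3).tolist(),'pos',o['position'].round(4)); print('shift',d.round(1),'turn',round(a,2),'F',o['ft_force'].round(1))
E
python3 -c "
from h import *
goal([.48,-.05,.20],-.473)"
```

```text
Q cols [[0.0, 0.312, 0.95], [0.0, 0.95, -0.312], [-1.0, 0.0, 0.0]] pos [0.1947 0.5939 0.2476]
shift [  47.6 -523.   471.7] turn -81.05 F [ 0.3 -0.2  0.3]
```

Call:
move_arm(commands=[[-1,47,-523,472,-81],[-1,47,-523,472,-81],[-1,47,-523,472,-81],[-1,47,-523,472,-81],[-1,47,-523,472,-81],[-1,47,-523,472,-81],[-1,47,-523,472,-81],[-1,47,-523,472,-81]], newtons=40)

```text
time: 1.37
position: [0.32, 0.3136, 0.2274]
tool_rot: [-0.211, 0.675, 0.211, 0.675]
ft_force: [1.4, 0.6, -0.7]
grip_width: 0.0866
```

```bash
python3 -c "
from h import *
goal([.48,-.05,.20],-.473)"
```

```text
Q cols [[0.001, -0.569, 0.822], [0.0, 0.822, 0.569], [-1.0, -0.0, 0.001]] pos [0.32   0.3136 0.2274]
shift [  27.4 -390.   -75.5] turn -28.2 F [ 1.4  0.6 -0.7]
```

Call:
move_arm(commands=[[-1,27,-390,-75,-28],[-1,27,-390,-75,-28],[-1,27,-390,-75,-28],[-1,27,-390,-75,-28],[-1,27,-390,-75,-28],[-1,27,-390,-75,-28],[-1,27,-390,-75,-28],[-1,27,-390,-75,-28]])

```text
time: 2.03
position: [0.4411, 0.036, 0.2069]
tool_rot: [-0.366, 0.605, 0.366, 0.605]
ft_force: [0.4, 0.0, 0.0]
grip_width: 0.0869
```

```bash
python3 -c "
from h import *
goal([.48,-.05,.20],-.473)"
```

```text
Q cols [[0.001, -0.886, 0.464], [-0.0, 0.464, 0.886], [-1.0, -0.001, 0.0]] pos [0.4411 0.036  0.2069]
shift [  6.9 -74.4 -58.1] turn -0.53 F [0.4 0.  0. ]
```

Call:
move_arm(commands=[[-1,7,-70,-58,0],[-1,7,-70,-58,0],[-1,7,-70,-58,0],[-1,7,-70,-58,0]])

```text
time: 2.37
position: [0.4821, -0.0256, 0.1976]
tool_rot: [-0.368, 0.62, 0.345, 0.601]
ft_force: [-0.4, 0.3, -0.4]
grip_width: 0.0871
```

```bash
python3 - <<'E'
from h import *
o=robot.get_obs(); p=robot.camera('wrist'); save(p,'w1'); print(o['position'],o['tool_rot'])
M=np.array(p['tool_from_camera']); Q=R.from_quat(o['tool_rot']).as_matrix()
np.savez('w1.npz',Rw=Q@M[:3,:3],t=o['position']+Q@M[:3,3],K=K(p),d=p['distortion'])
print(o['position']+Q@M[:3,3])
for k in ['bar_grip','post_mount']:
    print(k,[(r['p'],r['bbox']) for r in robot.regions_of(p,k)][:2])
E
```

```text
[ 0.4821344  -0.02562721  0.19758687] [-0.36774206  0.62011363  0.34505454  0.60096774]
[ 0.4482003  -0.08065515  0.33711467]
bar_grip [(0.76, [197.6, 36.8, 245.5, 293.6]), (0.27, [74.6, 194.6, 160.6, 314.1])]
post_mount []
```

View pics/w1.png

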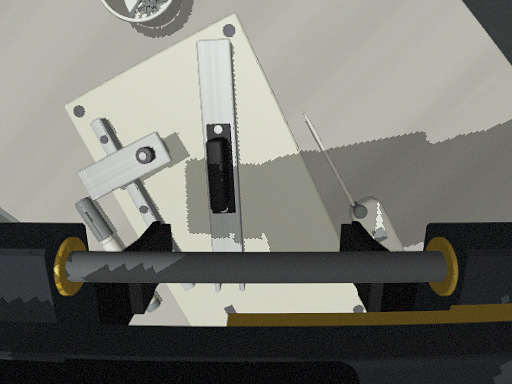

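```bash
python3 - <<'E'
from h import *
goal([.48,-.05,.20],-.473)
i=cv2.imread('pics/w1.png')[20:300,60:300]; cv2.imwrite('pics/w1c.png',cv2.resize(i,None,fx=2.1,fy=2.1,interpolation=cv2.INTER_CUBIC))
E
```

```text
Q cols [[-0.011, -0.873, 0.488], [-0.039, 0.488, 0.872], [-0.999, -0.01, -0.04]] pos [ 0.4789 -0.0224  0.1976]
shift [ -1.3 -14.5 -23.7] turn -2.15 F [ 0.6 -0.3  0.4]
```

View pics/w1c.png

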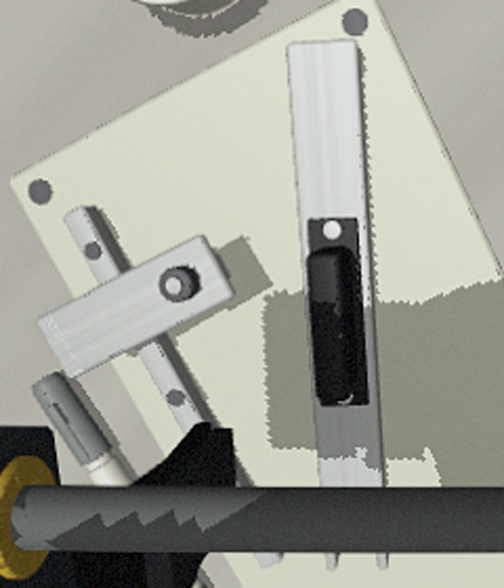

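```bash
python3 - <<'E'
from h import *
o=robot.get_obs(); print(o['q'].round(3),o['joint_velocities'].round(3),o['time'],o['position'])
E
```

```text
[-0.256  0.413  1.837 -0.053  0.892 -2.854] [ 0.011 -0.01   0.01  -0.003 -0.004 -0.001] 2.5167 [ 0.478873   -0.02235014  0.19758098]
```

Call:
move_arm(commands=[[-1,0,0,0,0],[-1,0,0,0,0]])

```text
time: 2.68
position: [0.4794, -0.0223, 0.1979]
tool_rot: [-0.368, 0.62, 0.347, 0.6]
ft_force: [-0.4, 0.5, 0.2]
grip_width: 0.0871
```

```bash
python3 - <<'E'
from h import *
o=robot.get_obs(); print(o['q'].round(3),o['joint_velocities'].round(3),o['time'],o['position'])
goal([.48,-.05,.20],-.473)
E
```

```text
[-0.255  0.413  1.837 -0.053  0.892 -2.854] [-0.002  0.002 -0.007 -0.003 -0.003 -0.001] 2.6833 [ 0.47941574 -0.02231009  0.19793492]
Q cols [[-0.009, -0.873, 0.487], [-0.04, 0.487, 0.872], [-0.999, -0.012, -0.04]] pos [ 0.4794 -0.0223  0.1979]
shift [ -1.  -14.  -23.9] turn -2.09 F [-0.4  0.5  0.2]
```

Call:
move_arm(commands=[[-1,0,0,0,50],[-1,0,0,0,50],[-1,0,0,0,50],[-1,0,0,0,50],[-1,0,0,0,50],[-1,0,0,0,50],[-1,0,0,0,50],[-1,0,0,0,50]])

```text
time: 3.35
position: [0.4799, -0.0227, 0.198]
tool_rot: [-0.08, 0.708, 0.052, 0.7]
ft_force: [0.2, -0.3, -0.4]
grip_width: 0.0872
```

```bash
python3 - <<'E'
from h import *
o=robot.get_obs(); print(o['q'].round(3),o['joint_velocities'].round(3),o['time'],o['position'])
goal([.48,-.05,.20],-.473)
E
```

```text
[-0.256  0.413  1.836 -0.053  0.892 -1.979] [-0.002 -0.    -0.001 -0.005 -0.002 -0.167] 3.35 [ 0.47988876 -0.02274249  0.19796351]
Q cols [[-0.009, -0.185, 0.983], [-0.04, 0.982, 0.185], [-0.999, -0.038, -0.016]] pos [ 0.4799 -0.0227  0.198 ]
shift [ -0.9 -26.9  -5. ] turn -52.25 F [ 0.2 -0.3 -0.4]
```

Call:
move_arm(commands=[[-1,0,-27,-5,57],[-1,0,-27,-5,57],[-1,0,-27,-5,57],[-1,0,-27,-5,57],[-1,0,-27,-5,57],[-1,0,-27,-5,57],[-1,0,-27,-5,57],[-1,0,-27,-5,57]])

```text
time: 4.02
position: [0.4802, -0.0505, 0.199]
tool_rot: [0.264, 0.647, -0.293, 0.653]
ft_force: [0.4, 0.2, -0.2]
grip_width: 0.0874
```

Call:
move_arm(commands=[[-1,0,0,0,57],[-1,0,0,0,57],[-1,0,0,0,57],[-1,0,0,0,57],[-1,0,0,0,57],[-1,0,0,0,57],[-1,0,0,0,57],[-1,0,0,0,57]])

```text
time: 4.68
position: [0.4802, -0.0505, 0.199]
tool_rot: [-0.543, -0.429, 0.566, -0.448]
ft_force: [-0.9, -0.5, 0.5]
grip_width: 0.0873
```

```bash
python3 - <<'E'
from h import *
o=robot.get_obs(); print(o['q'].round(3),o['joint_velocities'].round(3),o['time'],o['position'])
goal([.49,-.05,.20],-.473)
E
```

```text
[-0.312  0.413  1.831 -0.053  0.894 -0.045] [ 1.000e-03 -0.000e+00  0.000e+00 -1.000e-03 -0.000e+00  1.418e+00] 4.6833 [ 0.48022018 -0.05046323  0.19901863]
Q cols [[-0.009, 0.973, -0.231], [-0.041, -0.231, -0.972], [-0.999, 0.001, 0.042]] pos [ 0.4802 -0.0505  0.199 ]
shift [-1.1  9.4 -2.7] turn 13.71 F [-0.9 -0.5  0.5]
```

Call:
move_arm(commands=[[-1,0,0,0,7],[-1,0,0,0,7],[-1,0,0,0,7]])

```text
time: 4.93
position: [0.4803, -0.0507, 0.199]
tool_rot: [-0.568, -0.396, 0.59, -0.416]
ft_force: [0.9, 0.5, 0.2]
grip_width: 0.0873
```

```bash
python3 - <<'E'
from h import *
goal([.49,-.05,.20],-.473)
o=robot.get_obs(); p=robot.camera('wrist'); save(p,'w2'); print(o['position'],o['tool_rot'],o['joint_velocities'].round(2))
M=np.array(p['tool_from_camera']); Q=R.from_quat(o['tool_rot']).as_matrix()
np.savez('w2.npz',Rw=Q@M[:3,:3],t=o['position']+Q@M[:3,3],K=K(p),d=p['distortion'])
print(o['position']+Q@M[:3,3])
i=p['image'][:,:,::-1][100:384,60:460]; cv2.imwrite('pics/w2c.png',cv2.resize(i,None,fx=2,fy=2,interpolation=cv2.INTER_CUBIC))
E
```

```text
Q cols [[-0.009, 0.94, -0.341], [-0.041, -0.341, -0.939], [-0.999, 0.006, 0.041]] pos [ 0.4803 -0.0507  0.199 ]
shift [-1.1  8.9 -3.9] turn 7.13 F [0.9 0.5 0.2]
[ 0.48030662 -0.05066548  0.19898047] [-0.56819331 -0.39567167  0.58969346 -0.41576667] [-0.  0. -0.  0. -0.  0.]
[0.50496759 0.02111344 0.33284621]
```

View pics/w2.png

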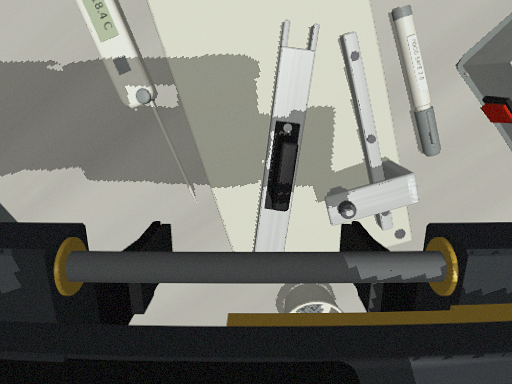

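```bash
python3 - <<'E'
import cv2
i=cv2.imread('pics/w2.png')[0:260,230:430]; cv2.imwrite('pics/w2d.png',cv2.resize(i,(460,598),interpolation=cv2.INTER_CUBIC))
E
```

```text
(no output)
```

View pics/w2d.png

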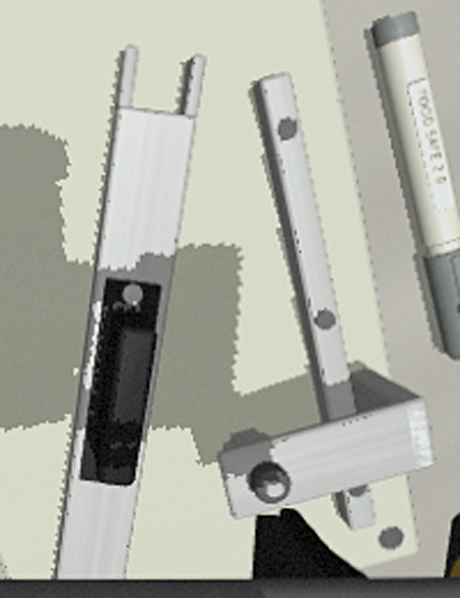

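```bash
cat > fit2.py <<'E'
from h import *
from scipy.optimize import least_squares
D=np.load('w2.npz')
p=dict(fx=D['K'][0,0],fy=D['K'][1,1],cx=D['K'][0,2],cy=D['K'][1,2],distortion=D['d'])
rp=lambda uv,z: rayplane(p,np.array(uv)/2.3+[230,0]-.3,z,D['Rw'],D['t'])[:,:2]
tips=rp([[124,47],[207,56]],.026); sl=rp([[134,109],[181,115]],.026); ed=rp([[57,578],[127,578]],.026)
print('tips',tips,np.linalg.norm(tips[0]-tips[1]),'slot',sl,'ed',ed)
def res(v):
    c,s=np.cos(v[2]),np.sin(v[2]); L=lambda P:(P-v[:2])@np.array([[c,-s],[s,c]])
    a=L(tips);b=L(sl);e=L(ed)
    return 1000*np.r_[(a-[[-.015,.126],[.015,.126]]).ravel(),(b-[[-.01,.105],[.01,.105]]).ravel(),e[:,0]-[-.015,.015]]
r=least_squares(res,[.5,-.056,-.47]);print('bar',r.x,r.fun.round(1))
f=rp([[258,88],[332,390]],.024); d=f[0]-f[1]; yaw=np.arctan2(-d[0],d[1]); print('fence',f,'yaw',yaw)
h=rp([[268,481]],.072);print('arch',h)
pl=rp([[108,278],[160,284],[133,485],[80,480]],.026); print('plate mid',pl.mean(0))
E
python3 fit2.py
```

```text
tips [[0.54691793 0.06284647]
 [0.57448396 0.04992022]] 0.03044624678066303 slot [[0.5435323  0.04143653]
 [0.55928019 0.03363774]] ed [[ 0.45168016 -0.12840761]
 [ 0.48045975 -0.1389622 ]]
bar [ 0.50456515 -0.0564283  -0.46192562] [-0.2 -0.4  0.2  0.4  1.3 -0.  -1.2  0.  -0.3  0.2]
fence [[ 0.58958789  0.03331099]
 [ 0.58666538 -0.08802153]] yaw -0.02408208348087616
arch [[ 0.54389637 -0.09586592]]
plate mid [ 0.50499836 -0.05598585]
```

```bash
cat >> fit2.py <<'E'
f=rp([[288,128],[324,319]],.025); d=f[0]-f[1]; print('fence screws',f,'yaw',np.arctan2(-d[0],d[1]))
pt=robot.camera('top');ps=robot.camera('scene')
f=rayplane(pt,np.array([[297,90],[399,93],[503,96]])/3.+[130,120]-.3,.025)[:,:2]; d=f[0]-f[-1]; print(f,np.arctan2(-d[0],d[1]))
m=(robot.regions_of(pt,'jig')[0]['pixels']).astype(np.uint8)
q=cv2.boxPoints(cv2.minAreaRect(cv2.findNonZero(m)));print(q)
w=rayplane(pt,q,.008);print(w)
E
python3 fit2.py | tail -15
```

```text
arch [[ 0.54389637 -0.09586592]]
plate mid [ 0.50499836 -0.05598585]
fence screws [[ 0.59605038  0.01605851]
 [ 0.59052341 -0.05819467]] yaw -0.07429715938677867
[[ 0.59442813  0.01498937]
 [ 0.58987392 -0.0594839 ]
 [ 0.58536981 -0.13525328]] -0.06021839455669163
[[204. 142.]
 [318. 142.]
 [318. 226.]
 [204. 226.]]
[[ 0.61887285  0.07145258  0.008     ]
 [ 0.6110957  -0.18452464  0.008     ]
 [ 0.42320108 -0.17383181  0.008     ]
 [ 0.43017045  0.07238245  0.008     ]]
```

```bash
python3 -c "
from h import *
goal([.5046,-.0562,.056],-.464)"
```

```text
Q cols [[-0.009, 0.939, -0.344], [-0.041, -0.344, -0.938], [-0.999, 0.006, 0.041]] pos [ 0.4805 -0.051   0.1989]
shift [142.8  23.6  -9.3] turn 6.42 F [-1.  -0.5 -0.1]
```

Call:
move_arm(commands=[[0.3,0,23.6,-9,6.4],[0.3,35,23.6,-9,6.4],[0.3,70,23.6,-9,6.4],[0.3,100,23.6,-9,6.4],[0.3,100,23.6,-9,6.4],[0.3,100,23.6,-9,6.4],[0.3,100,23.6,-9,6.4]], newtons=40)

```text
time: 5.72
position: [0.5058, -0.0552, 0.0997]
tool_rot: [-0.592, -0.36, 0.611, -0.382]
ft_force: [1.1, 0.2, -0.2]
grip_width: 0.0485
```

```bash
python3 - <<'E'
from h import *
goal([.5046,-.0562,.056],-.464)
o=robot.get_obs();print(o['grip_width'])
p=robot.camera('wrist'); save(p,'w3')
E
```

```text
Q cols [[-0.007, 0.894, -0.449], [-0.041, -0.449, -0.893], [-0.999, 0.012, 0.04]] pos [ 0.5058 -0.0552  0.0997]
shift [43.8 -1.1 -0.3] turn -0.1 F [ 1.1  0.2 -0.2]
0.04847009666693516
```

View pics/w3.png

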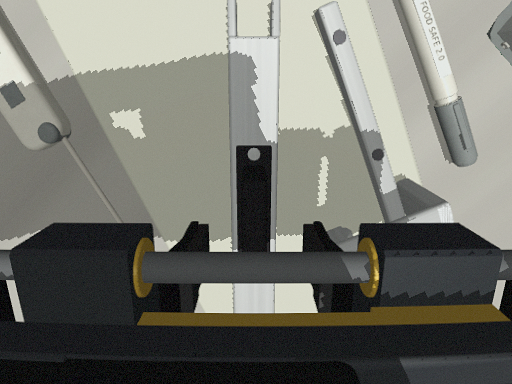

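Call:
move_arm(commands=[[0.3,0,-1,0,0],[0.3,20,-1,0,0],[0.3,35,-1,0,0],[0.3,43,-1,0,0],[0.3,43,-1,0,0],[1,43,-1,0,0],[1,43,-1,0,0],[1,43,-1,0,0]], newtons=40)

```text
time: 6.43
position: [0.5043, -0.0565, 0.0567]
tool_rot: [-0.592, -0.36, 0.611, -0.382]
ft_force: [0.4, 1.1, 0.6]
grip_width: 0.0179
```

Call:
move_arm(commands=[[1,0,0,0,0],[1,0,0,0,0],[1,0,0,0,0]])

```text
time: 6.68
position: [0.5042, -0.0564, 0.0566]
tool_rot: [-0.592, -0.36, 0.612, -0.382]
ft_force: [-0.6, 1.5, 6.3]
grip_width: 0.014
```

```bash
python3 - <<'E'
from h import *
goal([.5046,-.0562,.056],-.464)
o=robot.get_obs();print(o['grip_width'])
p=robot.camera('top'); save(p,'t1');i=p['image'][:,:,::-1][120:320,130:380]; cv2.imwrite('pics/t1c.png',cv2.resize(i,None,fx=3,fy=3,interpolation=cv2.INTER_CUBIC))
E
```

```text
Q cols [[-0.007, 0.893, -0.449], [-0.041, -0.449, -0.892], [-0.999, 0.012, 0.04]] pos [ 0.5042 -0.0564  0.0566]
shift [ 0.6  0.3 -0.4] turn -0.14 F [-0.6  1.5  6.3]
0.014037752145554248
```

View pics/t1c.png

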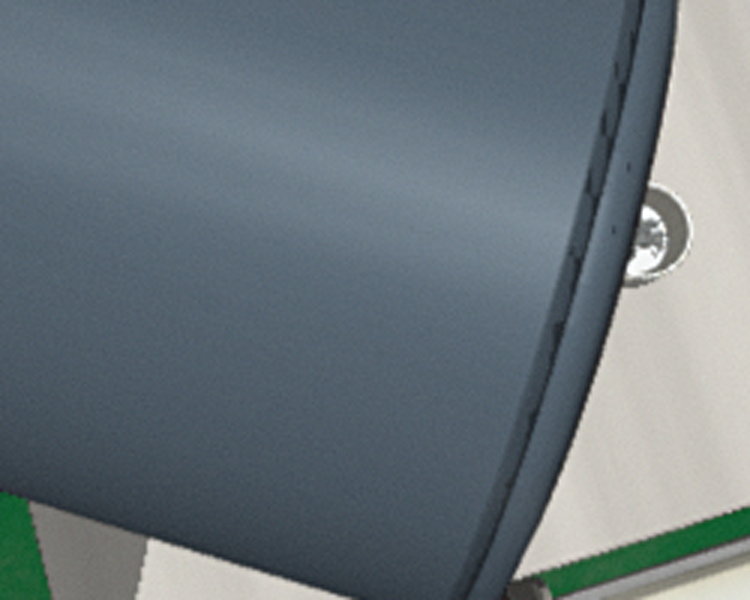

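```bash
python3 -c "
from h import *
goal([.5042+.012,-.0564+.0349,.0570],-.466)"
```

```text
Q cols [[-0.007, 0.893, -0.449], [-0.041, -0.449, -0.893], [-0.999, 0.012, 0.04]] pos [ 0.5042 -0.0564  0.0566]
shift [ -1.9  -5.  -36.5] turn -0.02 F [ 0.4 -0.4  6.6]
```

Call:
move_arm(commands=[[1,-0.7,-2,-9,0],[1,-1.1,-5,-18,0],[1,-1.5,-5,-27,0],[1,-1.9,-5,-36.5,0],[1,-1.9,-5,-36.5,0],[1,-1.9,-5,-36.5,0]])

```text
time: 7.23
position: [0.5162, -0.0195, 0.0566]
tool_rot: [-0.592, -0.361, 0.611, -0.382]
ft_force: [0.7, 3.7, 5.7]
grip_width: 0.0138
```

```bash
cat > look.py <<'E'
from h import *
import sys
n=sys.argv[1]
o=robot.get_obs(); p=robot.camera('wrist'); print(o['time'],o['position'],o['ft_force'].round(1))
M=np.array(p['tool_from_camera']); Q=R.from_quat(o['tool_rot']).as_matrix()
np.savez(n+'.npz',Rw=Q@M[:3,:3],t=o['position']+Q@M[:3,3],K=K(p),d=p['distortion'],Q=Q,pos=o['position'])
i=p['image'][:,:,::-1][0:200,160:360]; cv2.imwrite('pics/'+n+'.png',cv2.resize(i,None,fx=3,fy=3,interpolation=cv2.INTER_CUBIC))
goal(o['position'],-.466)
E
python3 look.py w4
```

```text
7.2333 [ 0.51616868 -0.019534    0.05662389] [0.7 3.7 5.7]
Q cols [[-0.007, 0.894, -0.449], [-0.04, -0.449, -0.893], [-0.999, 0.011, 0.039]] pos [ 0.5162 -0.0195  0.0566]
shift [-0.  0. -0.] turn 0.02 F [1.  3.  5.9]
```

View pics/w4.png

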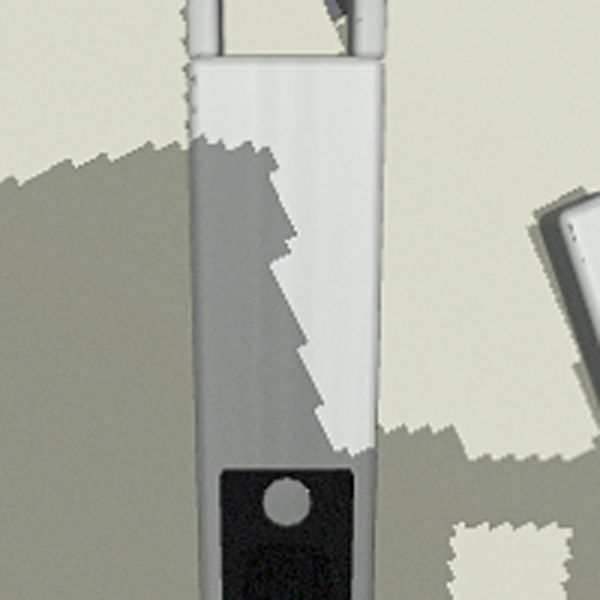

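```bash
python3 - <<'E'
from h import *
p=robot.camera('scene'); i=p['image'][:,:,::-1][140:270,160:330]; cv2.imwrite('pics/s4.png',cv2.resize(i,None,fx=4.4,fy=4.4,interpolation=cv2.INTER_CUBIC))
E
```

```text
(no output)
```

View pics/s4.png

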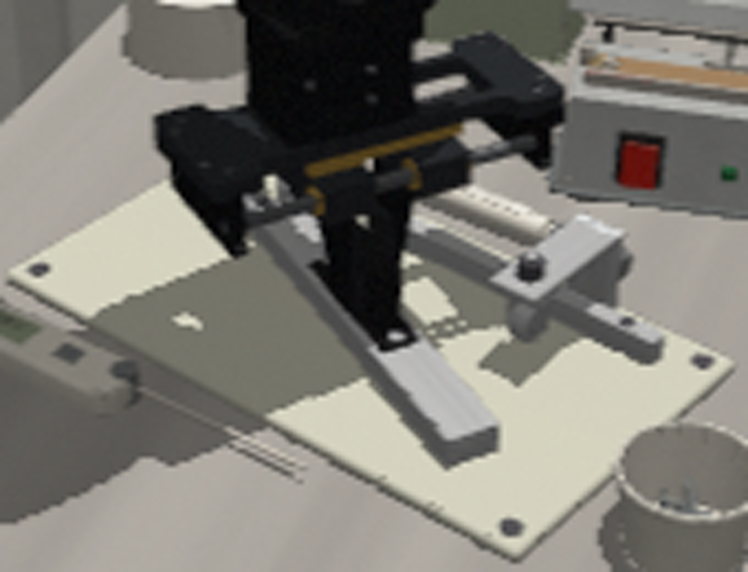

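```bash
python3 - <<'E'
import cv2
i=cv2.imread('pics/w4.png')[0:70,170:400]; cv2.imwrite('pics/w4z.png',cv2.resize(i,None,fx=3.4,fy=3.4,interpolation=cv2.INTER_CUBIC))
from h import *
D=np.load('w4.npz')
p=dict(fx=D['K'][0,0],fy=D['K'][1,1],cx=D['K'][0,2],cy=D['K'][1,2],distortion=D['d'])
w=rayplane(p,np.array([[325,0],[332,18],[347,8],[340,22]])/3+[160,0]-.3,.008,D['Rw'],D['t'])[:,:2]
c,s=np.cos(-.0635),np.sin(-.0635)
print(w,(w-[.527,-.0129])@np.array([[c,-s],[s,c]]))
w=rayplane(p,np.array([[222,55],[353,55],[188,0],[386,0]])/3+[160,0]-.3,.026,D['Rw'],D['t'])[:,:2];print(w)
E
```

```text
[[0.57417494 0.08245447]
 [0.5739984  0.07948925]
 [0.5768695  0.07977081]
 [0.57490794 0.07835963]] [[0.04102892 0.09815588]
 [0.0410409  0.09518544]
 [0.04388835 0.09564862]
 [0.04202029 0.09411582]]
[[0.55456856 0.07918173]
 [0.5720164  0.07049096]
 [0.55359226 0.0881603 ]
 [0.5796881  0.07517789]]
```

View pics/w4z.png

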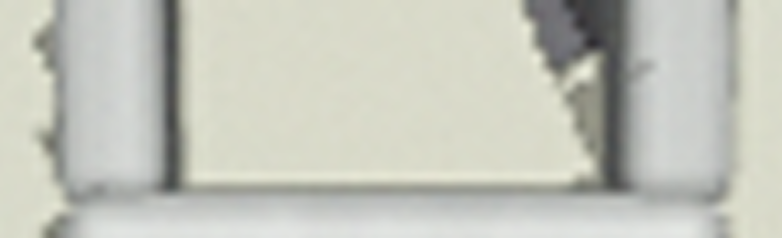

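Call:
move_arm(commands=[[1,-0.3,1,-6,0],[1,-0.5,1,-12,0],[1,-0.8,1,-18,0],[1,-0.8,1,-18,0],[1,-0.8,1,-18,0]])

```text
time: 7.75
position: [0.5248, -0.0043, 0.0566]
tool_rot: [-0.592, -0.361, 0.612, -0.382]
ft_force: [-0.8, 2.1, 5.6]
grip_width: 0.0138
```

```bash
python3 look.py w5
```

```text
7.75 [ 0.52476064 -0.0043092   0.05663712] [-0.8  2.1  5.6]
Q cols [[-0.008, 0.894, -0.448], [-0.04, -0.448, -0.893], [-0.999, 0.011, 0.039]] pos [ 0.5248 -0.0043  0.0566]
shift [-0.  0. -0.] turn 0.03 F [0.3 1.7 5.5]
```

View pics/w5.png

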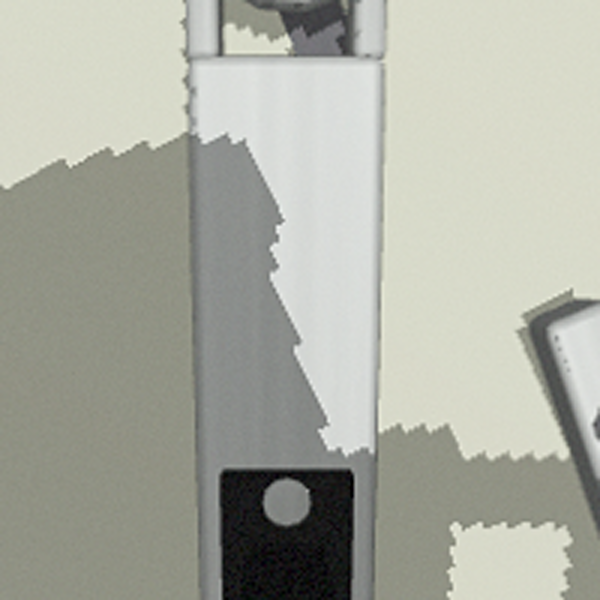

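Call:
move_arm(commands=[[1,-0.1,0,-2,0],[1,-0.2,0,-4,0],[1,-0.3,0,-6,0],[1,-0.3,0,-7,0],[1,-0.3,0,-7,0]])

```text
time: 8.22
position: [0.5273, 0.001, 0.0566]
tool_rot: [-0.591, -0.361, 0.612, -0.382]
ft_force: [-1.4, -2.8, 6.7]
grip_width: 0.0136
```

```bash
python3 look.py w6
```

```text
8.2167 [0.52732699 0.00099098 0.05660501] [-1.4 -2.8  6.7]
Q cols [[-0.01, 0.894, -0.448], [-0.041, -0.448, -0.893], [-0.999, 0.01, 0.041]] pos [0.5273 0.001  0.0566]
shift [ 0. -0.  0.] turn 0.06 F [-2.1 -2.3  6. ]
```

View pics/w6.png

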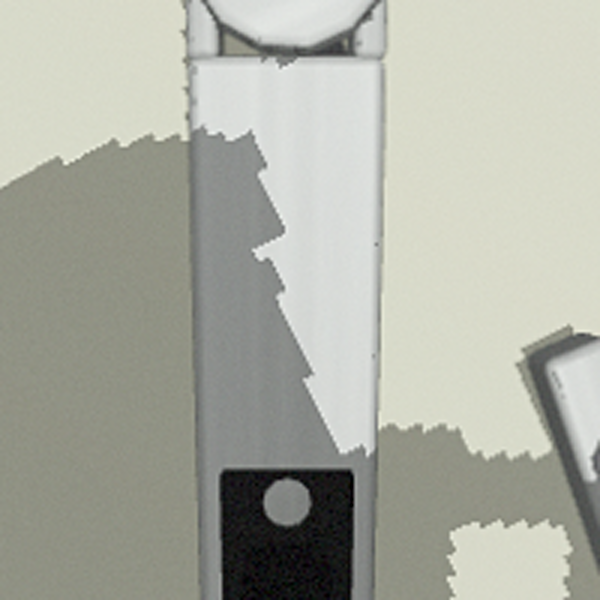

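```bash
python3 - <<'E'
from h import *
D=np.load('w6.npz')
p=dict(fx=D['K'][0,0],fy=D['K'][1,1],cx=D['K'][0,2],cy=D['K'][1,2],distortion=D['d'])
f=lambda uv,z:rayplane(p,np.array([uv])/3+[160,0]-.3,z,D['Rw'],D['t'])[0,:2]
u=np.array([.449,.893])
h=f([288,50],.0365);h2=f([288,50],.0295); s=f([288,55],.026);print(D['t'])
print(h,h2,s,'post centre along minus fork point:',((h-s)@u+.015-.007),((h2-s)@u+.015-.007)); print('post',h+u*.015)
for a in([288,50],[220,0],[360,0]): print(f(a,.0365))
E
```

```text
[0.55960878 0.06962737 0.19046525]
[0.57369782 0.09420408] [0.57433837 0.09532145] [0.57434883 0.09526007] post centre along minus fork point: 0.006764693674400724 0.00805011906588
post [0.58043282 0.10759908]
[0.57369782 0.09420408]
[0.56821192 0.10413575]
[0.58545736 0.09556931]
```

Call:
move_arm(commands=[[1,-0.1,0,-1,0],[1,-0.1,0,-2,0],[1,-0.1,0,-3,0],[1,-0.1,0,-3,0]])

```text
time: 8.6
position: [0.5286, 0.0035, 0.0566]
tool_rot: [-0.591, -0.361, 0.612, -0.382]
ft_force: [-1.9, -3.2, 6.6]
grip_width: 0.0132
```

```bash
python3 look.py w7
```

```text
8.6 [0.52859857 0.00353102 0.05660021] [-1.9 -3.2  6.6]
Q cols [[-0.01, 0.894, -0.448], [-0.041, -0.448, -0.893], [-0.999, 0.01, 0.041]] pos [0.5286 0.0036 0.0566]
shift [0. 0. 0.] turn 0.07 F [-1.3 -3.9  6.4]
```

Call:
move_arm(commands=[[1,-0.1,0,-1,0],[1,-0.1,0,-2,0],[1,-0.1,0,-2.5,0],[1,-0.1,0,-2.5,0]])

```text
time: 8.98
position: [0.5297, 0.0057, 0.0566]
tool_rot: [-0.591, -0.361, 0.612, -0.382]
ft_force: [-2.4, -4.1, 6.5]
grip_width: 0.0138
```

```bash
python3 look.py w8
```

```text
8.9833 [0.5296566  0.00573241 0.05660389] [-2.4 -4.1  6.5]
Q cols [[-0.01, 0.894, -0.448], [-0.041, -0.448, -0.893], [-0.999, 0.01, 0.041]] pos [0.5297 0.0057 0.0566]
shift [-0. -0.  0.] turn 0.07 F [-0.7 -3.4  6.2]
```

View pics/w8.png

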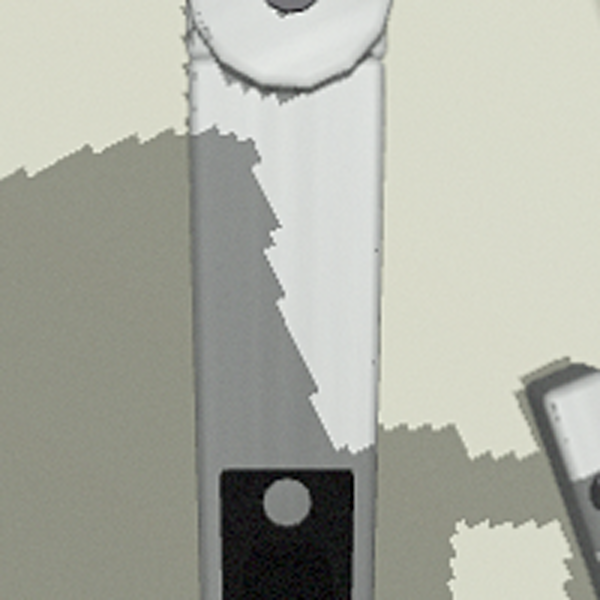

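Call:
move_arm(commands=[[1,0,0,-0.5,0],[1,0,0,-1,0],[1,-0.1,0,-1.5,0],[1,-0.1,0,-1.5,0]])

```text
time: 9.37
position: [0.5302, 0.0068, 0.0566]
tool_rot: [-0.591, -0.361, 0.612, -0.382]
ft_force: [-2.4, -5.7, 5.8]
grip_width: 0.0136
```

Call:
move_arm(commands=[[1,0,0,-0.5,0],[1,0,0,-1,0],[1,0,0,-1,0]])

```text
time: 9.62
position: [0.5302, 0.0069, 0.0566]
tool_rot: [-0.59, -0.361, 0.613, -0.382]
ft_force: [-3.8, -8.6, 5.8]
grip_width: 0.0133
```

Call:
move_arm(commands=[[1,0,0,-0.5,0],[1,0,0,-0.5,0],[1,0,0,-0.5,0],[1,0,0,-0.5,0]])

```text
time: 9.95
position: [0.5302, 0.0069, 0.0566]
tool_rot: [-0.59, -0.361, 0.613, -0.382]
ft_force: [-3.9, -10.2, 7.3]
grip_width: 0.0138
```

```bash
python3 look.py w9
```

```text
9.95 [0.5302127  0.00691486 0.05658997] [ -3.9 -10.2   7.3]
Q cols [[-0.012, 0.894, -0.447], [-0.043, -0.447, -0.893], [-0.999, 0.009, 0.044]] pos [0.5302 0.0069 0.0566]
shift [ 0. -0. -0.] turn 0.12 F [ -4.5 -10.2   7.3]
```

View pics/w9.png

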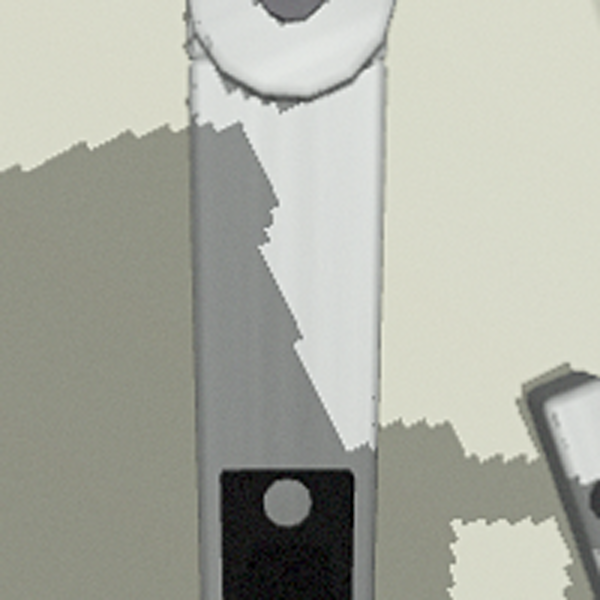

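```bash
cat > arc.py <<'E'
from h import *
import sys
y0,y1,n=float(sys.argv[1]),float(sys.argv[2]),int(sys.argv[3]); press=float(sys.argv[4]) if len(sys.argv)>4 else 0  # press change mm
o=robot.get_obs(); Q=R.from_quat(o['tool_rot']).as_matrix()
u=lambda y:np.array([-np.sin(y),np.cos(y),0])
for k in range(1,n+1):
    y=y0+(y1-y0)*k/n
    d=-.112*(u(y)-u(y0))*1000+u(y)*press*k/n
    print([1]+(Q.T@d).round(2).tolist()+[round(-np.degrees(y-y0),2)])
print('F',o['ft_force'].round(1),'yaw',np.arctan2(Q[1,1],Q[0,1]).round(4),'pos',o['position'],'t',o['time'])
b=np.array([np.arctan2(Q[1,1],Q[0,1])])[0]; f=(o['position']+.112*u(b))[:2]; c,s=np.cos(-.0635),np.sin(-.0635); J=np.array([[c,-s],[s,c]])
print('fork jig',((f-[.527,-.0129])@J*1000).round(1),'tail jig',(((o['position']-.115*u(b))[:2]-[.527,-.0129])@J*1000).round(1),'rel',b+.0635, 'Fjig',(o['ft_force'][:2]@J).round(1))
E
python3 arc.py -.466 -.286 6
```

```text
[1, 0.03, 3.36, -0.04, np.float64(-1.72)]
[1, 0.05, 6.72, -0.19, np.float64(-3.44)]
[1, 0.07, 10.07, -0.43, np.float64(-5.16)]
[1, 0.08, 13.41, -0.78, np.float64(-6.88)]
[1, 0.09, 16.74, -1.22, np.float64(-8.59)]
[1, 0.1, 20.05, -1.77, np.float64(-10.31)]
F [ -4.5 -10.2   7.3] yaw -0.4635 pos [0.53022188 0.00690646 0.05660374] t 10.0
fork jig [ 45.6 123.1] tail jig [-42.8 -85.9] rel -0.4000322118880635 Fjig [ -3.8 -10.5]
```

Call:
move_arm(commands=[[1,0,3.4,0,-1.7],[1,0,6.7,-0.2,-3.4],[1,0,10.1,-0.4,-5.2],[1,0,13.4,-0.8,-6.9],[1,0,16.7,-1.2,-8.6],[1,0,20,-1.8,-10.3],[1,0,20,-1.8,-10.3]])

```text
time: 10.58
position: [0.5489, -0.0005, 0.0566]
tool_rot: [-0.553, -0.415, 0.578, -0.434]
ft_force: [-3.4, -9.7, 6.4]
grip_width: 0.0137
```

```bash
python3 arc.py -.286 -.166 6; python3 look.py w10
```

```text
[1, -0.0, 2.24, -0.01, np.float64(-1.15)]
[1, -0.0, 4.48, -0.07, np.float64(-2.29)]
[1, -0.01, 6.72, -0.18, np.float64(-3.44)]
[1, -0.01, 8.95, -0.33, np.float64(-4.58)]
[1, -0.02, 11.18, -0.52, np.float64(-5.73)]
[1, -0.03, 13.41, -0.76, np.float64(-6.88)]
F [-3.4 -9.7  6.4] yaw -0.2825 pos [ 5.48879493e-01 -5.15100873e-04  5.65888781e-02] t 10.5833
fork jig [ 45.4 123.1] tail jig [ -3.9 -98.5] rel -0.21896760712283203 Fjig [-2.7 -9.9]
10.5833 [ 5.48879493e-01 -5.15100873e-04  5.65888781e-02] [-3.4 -9.7  6.4]
Q cols [[-0.012, 0.96, -0.279], [-0.044, -0.279, -0.959], [-0.999, 0.001, 0.045]] pos [ 5.489e-01 -5.000e-04  5.660e-02]
shift [-0. -0. -0.] turn 10.49 F [ -4.1 -10.    5.4]
```

View pics/w10.png

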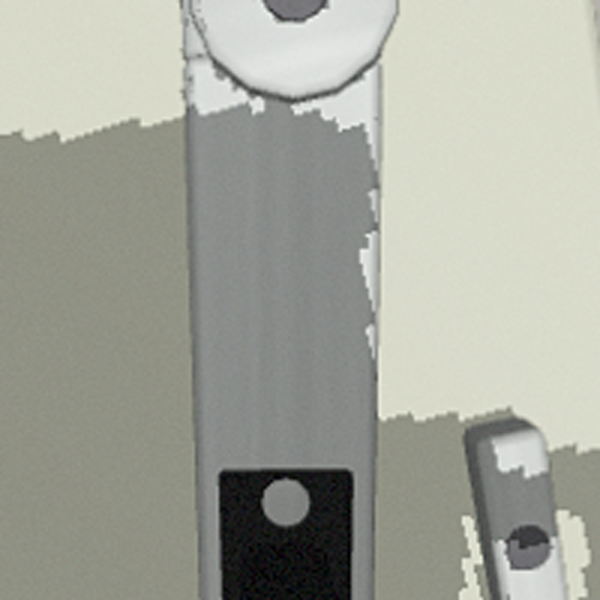

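Call:
move_arm(commands=[[1,0,2.2,0,-1.2],[1,0,4.5,-0.1,-2.3],[1,0,6.7,-0.2,-3.4],[1,0,9,-0.3,-4.6],[1,0,11.2,-0.5,-5.7],[1,0,13.4,-0.8,-6.9],[1,0,13.4,-0.8,-6.9]])

```text
time: 11.22
position: [0.5588, -0.0029, 0.0567]
tool_rot: [-0.525, -0.45, 0.554, -0.464]
ft_force: [-9.4, -8.5, 11.7]
grip_width: 0.0134
```

```bash
python3 arc.py -.166 -.096 5
```

```text
[1, -0.02, 1.57, -0.01, np.float64(-0.8)]
[1, -0.04, 3.14, -0.04, np.float64(-1.6)]
[1, -0.06, 4.7, -0.09, np.float64(-2.41)]
[1, -0.08, 6.27, -0.17, np.float64(-3.21)]
[1, -0.11, 7.83, -0.27, np.float64(-4.01)]
F [-9.4 -8.5 11.7] yaw -0.1654 pos [ 0.5587778  -0.00287328  0.05665952] t 11.2167
fork jig [ 42.5 123.4] tail jig [  19.4 -102.4] rel -0.10191341568360235 Fjig [-8.9 -9.1]
```

Call:
move_arm(commands=[[1,0,2,0,-0.8],[1,0,4,0,-1.6],[1,0,6,-0.1,-2.4],[1,0,7.6,-0.2,-3.2],[1,0,9,-0.3,-4],[1,0,9,-0.3,-4]])

```text
time: 11.72
position: [0.5665, -0.0041, 0.0567]
tool_rot: [-0.507, -0.47, 0.539, -0.481]
ft_force: [-10.8, -9.5, 14.2]
grip_width: 0.0136
```

```bash
python3 arc.py -.096 -.0635 4;python3 look.py w11
```

```text
[1, -0.02, 0.91, -0.0, np.float64(-0.47)]
[1, -0.03, 1.82, -0.01, np.float64(-0.93)]
[1, -0.05, 2.73, -0.03, np.float64(-1.4)]
[1, -0.07, 3.64, -0.05, np.float64(-1.86)]
F [-10.8  -9.5  14.2] yaw -0.0953 pos [ 0.56653526 -0.0041326   0.0567418 ] t 11.7167
fork jig [ 42.5 123.2] tail jig [  35.2 -103.7] rel -0.031775232613062934 Fjig [-10.2 -10.2]
11.7167 [ 0.56653526 -0.0041326   0.0567418 ] [-10.8  -9.5  14.2]
Q cols [[-0.022, 0.995, -0.095], [-0.042, -0.095, -0.995], [-0.999, -0.018, 0.044]] pos [ 0.5665 -0.0041  0.0567]
shift [-0.  0. -0.] turn 21.25 F [-9.7 -8.9 14.1]
```

View pics/w11.png

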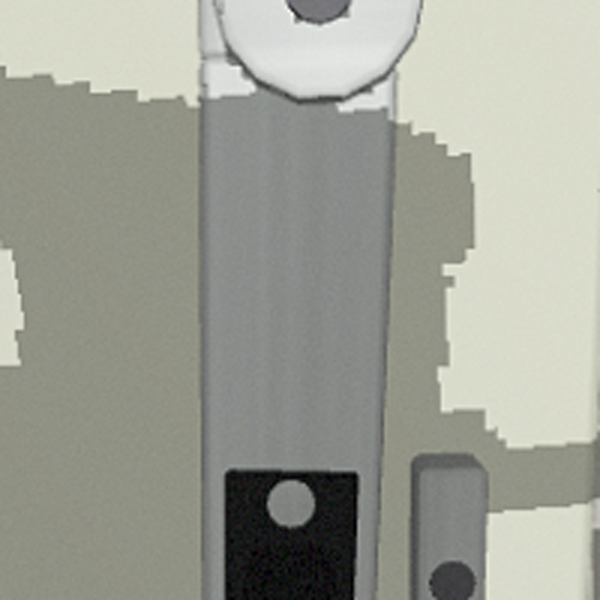

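Call:
move_arm(commands=[[1,0,1,0,-0.6],[1,0,2,0,-1.2],[1,0,3,0,-1.8],[1,0,4,0,-2.5],[1,0,4,0,-2.5]], newtons=55)

```text
time: 12.18
position: [0.5729, -0.0048, 0.0567]
tool_rot: [-0.497, -0.48, 0.527, -0.494]
ft_force: [-6.9, -8.5, 9.4]
grip_width: 0.0134
```

```bash
python3 arc.py -.06 -.0535 2;python3 look.py w12
```

```text
[1, -0.0, 0.36, 0.0, np.float64(-0.19)]
[1, -0.01, 0.73, 0.01, np.float64(-0.37)]
F [-6.9 -8.5  9.4] yaw -0.0498 pos [ 0.57291261 -0.00484031  0.05672384] t 12.1833
fork jig [ 43.8 122.9] tail jig [  46.9 -104. ] rel 0.013734926216104983 Fjig [-6.3 -8.9]
12.1833 [ 0.57291261 -0.00484031  0.05672384] [-6.9 -8.5  9.4]
Q cols [[-0.016, 0.999, -0.049], [-0.043, -0.05, -0.998], [-0.999, -0.014, 0.044]] pos [ 0.573  -0.0049  0.0567]
shift [-0. -0. -0.] turn 23.87 F [-8.  -8.6 11. ]
```

View pics/w12.png

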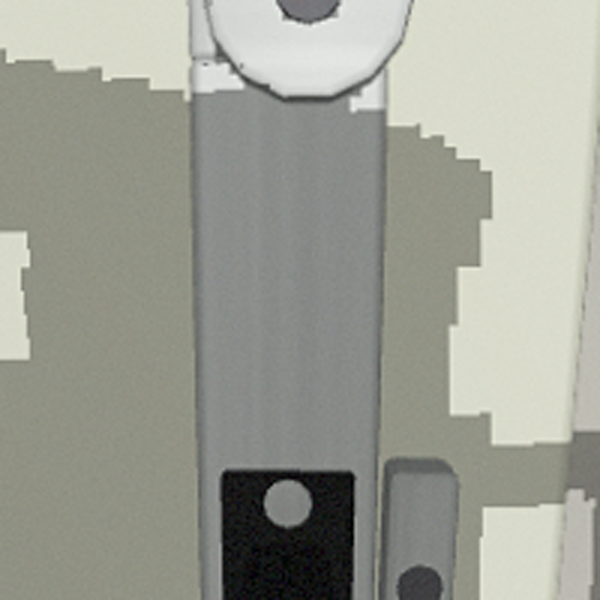

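```bash
python3 - <<'E'
from h import *
p=robot.camera('scene'); i=p['image'][:,:,::-1][160:260,200:330]; cv2.imwrite('pics/s12.png',cv2.resize(i,None,fx=6,fy=6,interpolation=cv2.INTER_CUBIC))
E
```

```text
(no output)
```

View pics/s12.png

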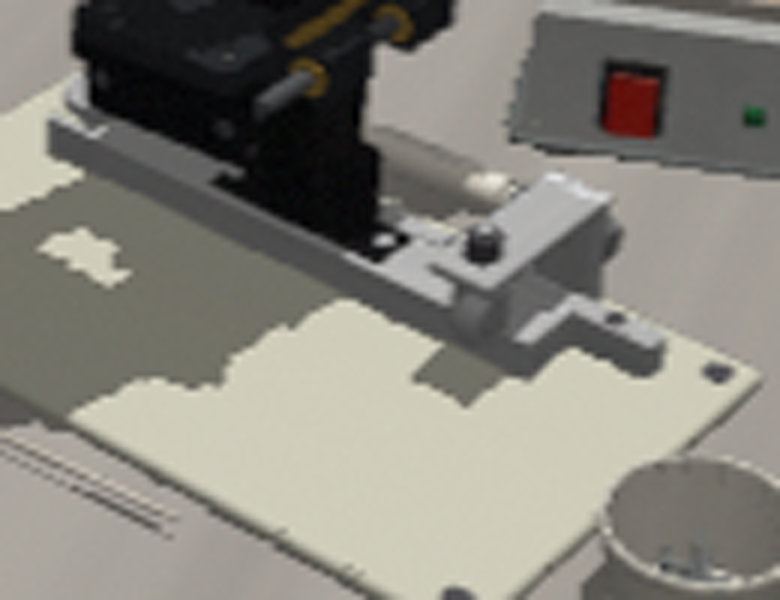

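Call:
move_arm(commands=[[1,0,0.5,0,-0.3],[1,0,1,0,-0.6],[1,0,1.5,0,-0.6],[1,0,1.5,0,-0.6]])

```text
time: 12.62
position: [0.5732, -0.0049, 0.0567]
tool_rot: [-0.494, -0.483, 0.525, -0.496]
ft_force: [-9.5, -8.7, 12.9]
grip_width: 0.0137
```

```bash
python3 arc.py -.06 -.0535 2
```

```text
[1, -0.01, 0.36, 0.01, np.float64(-0.19)]
[1, -0.01, 0.73, 0.01, np.float64(-0.37)]
F [-9.5 -8.7 12.9] yaw -0.0405 pos [ 0.5732279  -0.00486775  0.05673523] t 12.6167
fork jig [ 43.1 122.9] tail jig [  48.3 -104. ] rel 0.022975079342930943 Fjig [-9.  -9.3]
```

Call:
move_arm(commands=[[1,0,0.5,0,-0.3],[1,0,1,0,-0.6],[1,0,1,0,-0.6],[1,0,1,0,-0.6]])

```text
time: 12.95
position: [0.5734, -0.0048, 0.0568]
tool_rot: [-0.492, -0.486, 0.523, -0.498]
ft_force: [-9.8, -10.2, 14.4]
grip_width: 0.0137
```

```bash
python3 arc.py -.06 -.0535 2|tail -2; python3 look.py w13;  python3 - <<'E'
from h import *
p=robot.camera('scene'); i=p['image'][:,:,::-1][190:240,260:320]; cv2.imwrite('pics/s13.png',cv2.resize(i,None,fx=12,fy=12,interpolation=cv2.INTER_CUBIC))
E
```

```text
F [ -9.8 -10.2  14.4] yaw -0.0316 pos [ 0.57335904 -0.00484837  0.05677631] t 12.95
fork jig [ 42.2 122.9] tail jig [  49.4 -104. ] rel 0.03187973932089197 Fjig [ -9.1 -10.8]
12.95 [ 0.57335904 -0.00484837  0.05677631] [ -9.8 -10.2  14.4]
Q cols [[-0.021, 0.999, -0.031], [-0.042, -0.032, -0.999], [-0.999, -0.019, 0.043]] pos [ 0.5734 -0.0049  0.0568]
shift [-0. -0. -0.] turn 24.91 F [-11.   -9.4  13.8]
```

View pics/s13.png

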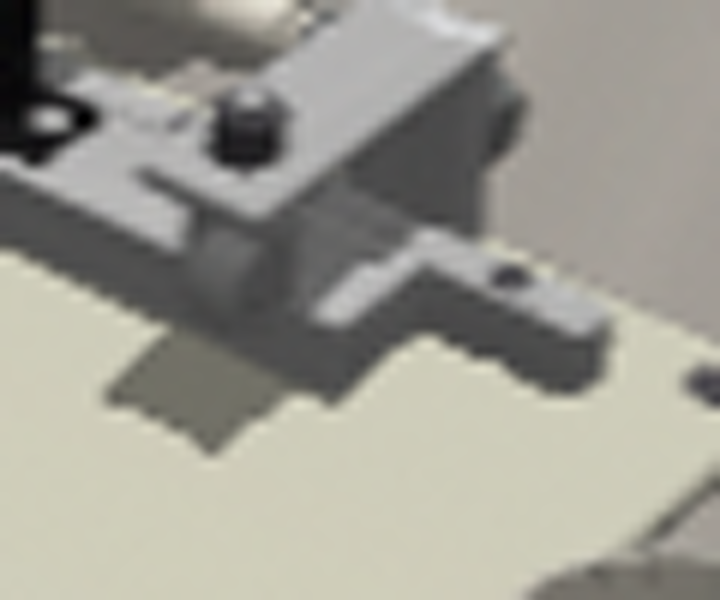

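View pics/w13.png

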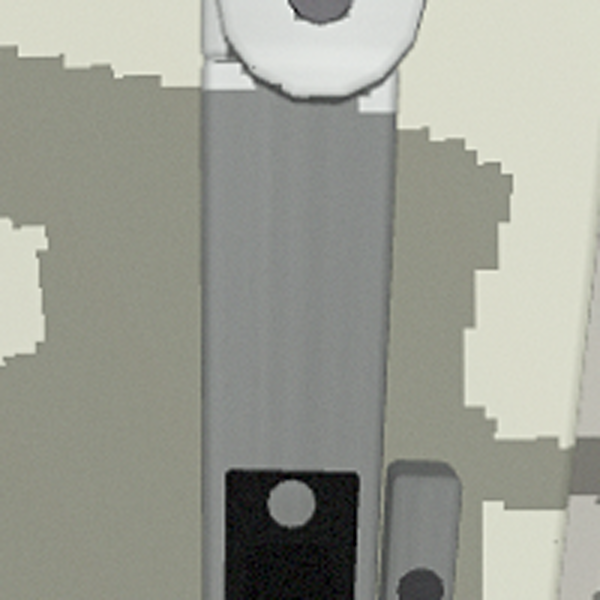

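```bash
python3 - <<'E'
from h import *
o=robot.get_obs(); p=robot.camera('wrist')
M=np.array(p['tool_from_camera']); Q=R.from_quat(o['tool_rot']).as_matrix()
Rw=Q@M[:3,:3]; t=o['position']+Q@M[:3,3]
g=cv2.cvtColor(p['image'],cv2.COLOR_RGB2GRAY).astype(float)
i=p['image'][:,:,::-1][0:260,200:330]; cv2.imwrite('pics/w14.png',cv2.resize(i,None,fx=2.3*2,fy=2.3,interpolation=cv2.INTER_CUBIC))
for r in [45,70,95,120,145,170,190,210,230]:
    d=np.abs(np.diff(cv2.GaussianBlur(g,(1,5),0)[r,215:325])); k=np.argsort(-d)[:8]; print(r,sorted((k+215).tolist()))
np.savez('w14.npz',Rw=Rw,t=t,K=K(p),d=p['distortion'])
E
```

```text
45 [225, 226, 290, 291, 292, 302, 303, 314]
70 [225, 226, 228, 229, 288, 289, 290, 291]
95 [226, 228, 229, 287, 289, 290, 317, 318]
120 [226, 227, 228, 229, 287, 288, 313, 314]
145 [226, 227, 228, 229, 284, 286, 287, 323]
170 [226, 234, 249, 264, 278, 286, 287, 320]
190 [226, 233, 234, 277, 278, 286, 311, 320]
210 [226, 234, 276, 277, 285, 287, 309, 319]
230 [221, 222, 223, 268, 288, 289, 296, 297]
```

View pics/w14.png

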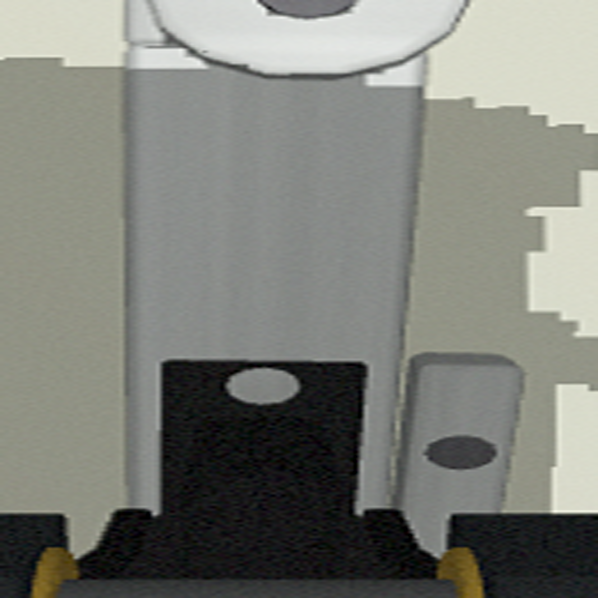

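```bash
python3 - <<'E'
from h import *
D=np.load('w14.npz')
p=dict(fx=D['K'][0,0],fy=D['K'][1,1],cx=D['K'][0,2],cy=D['K'][1,2],distortion=D['d'])
c,s=np.cos(-.0635),np.sin(-.0635); J=np.array([[c,-s],[s,c]])
f=lambda uv,z:(rayplane(p,np.array(uv,float),z,D['Rw'],D['t'])[:,:2]-[.527,-.0129])@J*1000
for n,uv,z in [('barR',[[292.2,39],[284.8,208.7]],.026),('barL',[[227.5,39],[228,208.7]],.026),('fenceL',[[289.6,160],[287.2,221]],.024),('fenceR',[[313,163],[308.5,221]],.024),('head',[[256+11,-1]],.0365)]:
    w=f(uv,z); d=w[0]-w[-1]; print(n,w.round(1),np.arctan2(-d[0],d[1]))
E
```

```text
barR [[ 58.2 108.1]
 [ 59.4  26.7]] 0.015374950306982124
barL [[ 29.  107.2]
 [ 30.   25.5]] 0.0131611365241476
fenceL [[60.5 52. ]
 [61.3 19.1]] 0.024048238195368818
fenceR [[72.3 50.9]
 [72.5 19.5]] 0.007326657558156767
head [[ 46.1 122. ]] -0.0
```

Call:
move_arm(commands=[[1,0,-0.8,0,0.5],[1,0,-1.5,0,1],[1,0,-2.3,0,1.4],[1,0,-3,0,1.8],[1,0,-3,0,1.8],[1,0,-3,0,1.8]])

```text
time: 13.6
position: [0.573, -0.0049, 0.0567]
tool_rot: [-0.5, -0.478, 0.529, -0.493]
ft_force: [-6.4, -8.2, 8.5]
grip_width: 0.0134
```

```bash
python3 arc.py -.06 -.0535 2|tail -2
```

```text
F [-6.4 -8.2  8.5] yaw -0.058 pos [ 0.57297506 -0.0048528   0.05668754] t 13.6
fork jig [ 44.8 122.9] tail jig [  46. -104.] rel 0.005527729934621889 Fjig [-5.9 -8.6]
```

Call:
move_arm(commands=[[1,0,-1,0,0],[1,0,-2,0,0],[1,0,-3,0,0],[1,0,-4,0,0],[1,0,-4,0,0]])

```text
time: 14.02
position: [0.5722, -0.0048, 0.0566]
tool_rot: [-0.502, -0.475, 0.527, -0.494]
ft_force: [0.1, -9.1, 2.2]
grip_width: 0.0135
```

```bash
python3 arc.py -.06 -.0535 2|tail -2
```

```text
F [ 0.1 -9.1  2.2] yaw -0.0592 pos [ 0.57216963 -0.00482073  0.05660414] t 14.0167
fork jig [ 44.1 122.9] tail jig [  45.1 -104.1] rel 0.004341387827819065 Fjig [ 0.7 -9.1]
```

Call:
move_arm(commands=[[1,0,-1,0,0],[1,0,-2,0,0],[1,0,-2,0,0]])

```text
time: 14.27
position: [0.5719, -0.0048, 0.0566]
tool_rot: [-0.503, -0.474, 0.526, -0.495]
ft_force: [1.9, -7.3, -0.3]
grip_width: 0.0136
```

```bash
python3 arc.py -.06 -.0535 2|tail -2
```

```text
F [ 1.9 -7.3 -0.3] yaw -0.0597 pos [ 0.57185932 -0.00481408  0.05656906] t 14.2667
fork jig [ 43.8 122.9] tail jig [  44.7 -104.1] rel 0.0038421436247192686 Fjig [ 2.4 -7.2]
```

Call:
move_arm(commands=[[1,0,2,0,-0.3],[1,0,4,0,-0.6],[1,0,6,0,-0.9],[1,0,7,0,-0.9],[1,0,7,0,-0.9],[1,0,7,0,-0.9],[1,0,7,0,-0.9]])

```text
time: 14.85
position: [0.5732, -0.0049, 0.0567]
tool_rot: [-0.496, -0.482, 0.526, -0.495]
ft_force: [-7.4, -9.1, 11.0]
grip_width: 0.0139
```

```bash
python3 arc.py -.06 -.0535 2|tail -2
```

```text
F [-7.4 -9.1 11. ] yaw -0.045 pos [ 0.57319927 -0.00487673  0.05672135] t 14.85
fork jig [ 43.5 122.9] tail jig [  47.7 -104. ] rel 0.018458560366327648 Fjig [-6.8 -9.5]
```

Call:
move_arm(commands=[[1,0,-1.2,0.7,0.3],[1,0,-2.4,1.4,0.6],[1,0,-3.5,2,0.9],[1,0,-3.5,2,0.9],[0.3,0,-3.5,2,0.9],[0.3,0,-3.5,2,0.9],[0.3,0,-3.5,2,0.9],[0.3,0,-3.5,2,0.9]])

```text
time: 15.52
position: [0.5731, -0.0054, 0.056]
tool_rot: [-0.503, -0.476, 0.527, -0.492]
ft_force: [-0.3, -0.2, -0.1]
grip_width: 0.0284
```

```bash
python3 arc.py -.06 -.0535 2|tail -2
```

```text
F [-0.3 -0.2 -0.1] yaw -0.0631 pos [ 0.57312489 -0.00543503  0.05597273] t 15.5167
fork jig [ 45.5 122.4] tail jig [  45.6 -104.6] rel 0.00039081105514790493 Fjig [-0.3 -0.3]
```

Call:
move_arm(commands=[[0.3,-15,0,0,0],[0.3,-35,0,0,0],[0.3,-65,0,0,0],[0.3,-100,0,0,0],[0.3,-140,0,0,0],[0.3,-140,0,0,0]])

```text
time: 16.02
position: [0.5791, -0.0003, 0.2035]
tool_rot: [-0.507, -0.471, 0.524, -0.496]
ft_force: [1.7, 0.1, 0.4]
grip_width: 0.0307
```

```bash
python3 - <<'E'
from h import *
o=robot.get_obs(); p=robot.camera('wrist'); print(o['time'],o['position'],o['ft_force'].round(1))
M=np.array(p['tool_from_camera']); Q=R.from_quat(o['tool_rot']).as_matrix()
np.savez('w15.npz',Rw=Q@M[:3,:3],t=o['position']+Q@M[:3,3],K=K(p),d=p['distortion'])
i=p['image'][:,:,::-1]; cv2.imwrite('pics/w15.png',cv2.resize(i,None,fx=1.5,fy=1.5))
p=robot.camera('scene'); i=p['image'][:,:,::-1][150:260,170:330]; cv2.imwrite('pics/s15.png',cv2.resize(i,None,fx=4.8,fy=4.8,interpolation=cv2.INTER_CUBIC))
E
```

```text
16.0167 [ 5.79094978e-01 -3.21148707e-04  2.03509552e-01] [1.7 0.1 0.4]
```

View pics/w15.png

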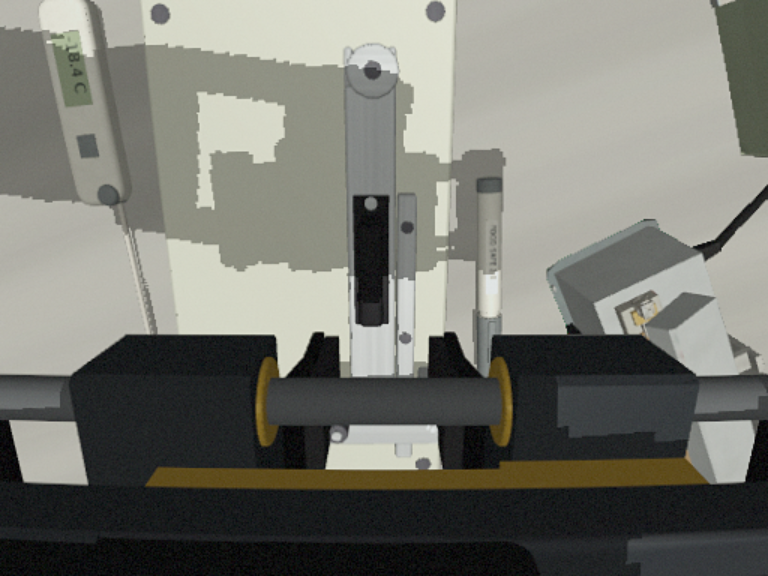

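View pics/s15.png

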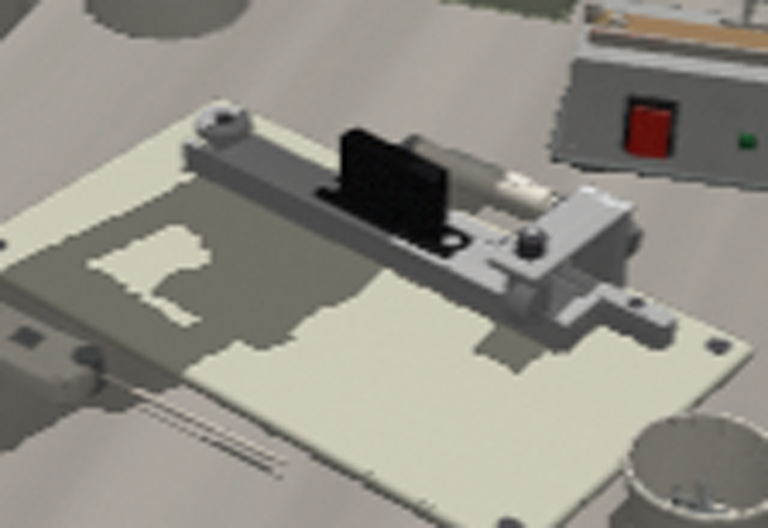

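Call:
move_arm(commands=[[0.3,-40,-60,-300,0],[0.3,-40,-60,-300,0],[0.3,-40,-60,-300,0],[0.3,-40,-60,-300,0],[0.3,-40,-60,-300,0],[0.3,-40,-60,-300,0],[0.3,-40,-60,-300,0],[0.3,-40,-60,-300,0]])

```text
time: 16.78
position: [0.5314, 0.3092, 0.2225]
tool_rot: [-0.502, -0.477, 0.527, -0.492]
ft_force: [-0.7, -0.2, -0.2]
grip_width: 0.0301
```

Call:
move_arm(commands=[[0.3,0,-60,-100,0],[0.3,0,-60,-100,0],[0.3,0,-60,-100,0],[0.3,0,-60,-100,0],[0.3,0,-60,-100,0]])

```text
time: 17.2
position: [0.4777, 0.409, 0.218]
tool_rot: [-0.501, -0.477, 0.528, -0.493]
ft_force: [0.5, -0.7, -0.1]
grip_width: 0.0304
```

```bash
python3 - <<'E'
from h import *
o=robot.get_obs(); print(o['time'],o['position'],o['q'].round(2))
p=robot.camera('top'); i=p['image'][:,:,::-1][120:320,130:380]; cv2.imwrite('pics/t16.png',cv2.resize(i,None,fx=3,fy=3,interpolation=cv2.INTER_CUBIC))
E
```

```text
17.2 [0.47769083 0.40904771 0.21800521] [ 0.54  0.58  1.42 -0.03  1.17  0.62]
```

View pics/t16.png

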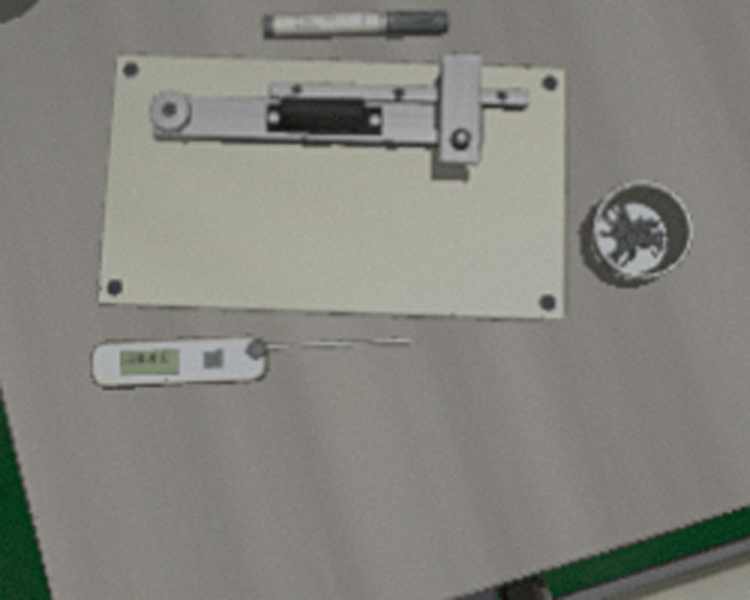

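```bash
python3 -c "
from rig import robot
print(robot.hand_in())"
```

```text
the job is handed in; nothing more can be done
None
```

The bar is fitted on the jig and released, and I handed the job in at about 17 s. The rig gave no verdict, so what follows is from my own checks.

**What I did**
- I gripped the bar's tab and slid the fork under the post head, with the bar about 0.40 rad off the line.
- The bar stopped against the post with about 11 N along it, some of that board friction. The post felt about 8 mm to +y of the slot's middle.
- Keeping the fork pressed on the post (about 9 N at the wrist), I swung the bar about it to the fence.
- The sideways force rose to about 10 N as the bar went under the roller. It fell to about 6 N when the bar reached the fence.

**Last checks**
- **Flush:** pushing further toward the fence raised the force but barely moved the bar.
- **Latched:** pulling back with about 2 N did not move it away. That could also have been board friction, so the latch is not proven by force alone. The scene picture shows the roller down in front of the bar's near side.
- **Position:** just after I opened the gripper, its pose put the bar within about 0.001 rad of the fence and both ends near x = 45.5 mm. The final top picture shows the bar flush and parallel, the post in the fork and the robot clear.
- **Bystanders:** the thermometer, tub and marker are at their starting pixels.

**What disagreed or went wrong**
- Early on I drove joint 6 to its lower limit, and it read -2.854 against the -2.85 allowed. I don't know whether that counts as passing its range.
- That left the tool tilted about 0.04 rad for the rest of the job, with no visible effect on the fit.
- One wrist-camera estimate was about 0.015 rad off my assumed yaw, but for the fence as well as the bar, so it looks like calibration error. It also suggested a gap of about 1 mm between them, which is within the same error.

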